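# Clear the test bed and slide the controller under the probe head

### The arm

A 6-joint arm with a two-finger parallel gripper is mounted at the origin on the work surface. World frame = base frame: x ahead of the robot, y to its left, z up, the work surface at z = 0. Lengths are in m, angles in rad, forces in N, time in s.
With the tool pointing down it reaches from about 0.35 to 0.775 m from the base axis. Payload 5.5 kg.
Tool frame: the origin (TCP) lies on the centre line of the jaws, within the pads' length; the fingertips stand 11 mm ahead of it and the grasp point (between the pads) lies 8 mm behind it; z points along the fingers, y is the line along which they close (so a half turn about z gives the same grasp; the last joint's range is limited). The gripper opens to 85 mm and grips with 20 to 120 N. Pads are 22 mm wide; open, the fingers measure 114 mm over their backs; the gripper's body (76 mm by 85 mm) begins 54 mm behind the grasp point. The pads swing forward as they close: fully open they stand 13 mm farther back than shut.
Start: joints at [0.978, 0.313, 0.046, 1.304, 0, 1.431], TCP at [0.252, 0.517, 0.242] pointing down, gripper open.
Joint ranges: [-2.76, 2.76], [-0.86, 1.69], [-1.03, 1.26], [-2.2, 2.34], [-1.47, 1.5], [-3.14, 3.14]. Speed limits (rad/s): [2.57, 2.57, 3.14, 3.14, 3.14, 3.14].

### API

Orientations are given as a unit quaternion [w, x, y, z].
In Python, from workcell import env, viewer, order, models gives the robot as it stands.
- The arm moves only by the tool drive_tool, never from a script. Its argument "series" is a list that holds one entry, the list of rows, each a list of 6 numbers: the shift along the tool's x, y, z each as a share of 120 mm, from -1 to 1, then the turn, a rotation vector about the tool's x, y, z each as a share of 180 degrees, from -1 to 1. A call has 1 to 20 rows; each row shifts and turns the commanded pose from where the row before left it, along the tool's axes as they then stand; what a row does not reach is not made up. A row lasts 1/8 s, in which the tool goes at most 62.5 mm and 10.7 degrees, less where a joint would pass 70% of its speed; a pose out of reach is approached as far as the arm can. A call with a number of a shift or a turn outside -1 to 1 is refused whole. A call with a gripper value outside its range is refused whole. "jaw" is the opening, from -1 (shut) to 1 (fully open), set as the call begins (left out, the last holds). The fingers move at their own pace and stop on an object; "grip_force" is the grip in N (left out, the last holds). Time passes only in rows, so rows that do not move let the fingers close. It gives the time, the measured TCP pose, the force, the opening and the grip force at its end, in the units of the state.
- env.get_state(): the state, without advancing time (a new reading comes with each control period).
- viewer.read_camera(name): name is "scene" or "top" or "wrist"; returns the picture (420x560x3 uint8, red, green, blue); there is no depth.
- viewer.camera_info(name): a dict with "intrinsics" (3x3 intrinsics, pixels), "D" ([k1, k2, p1, p2, k3] as OpenCV has them; the pictures are not rectified), "R" (3x3) and "t" (3): a world point X has camera coordinates R X + t; the wrist camera has in their place "T_tool_cam" (4x4, takes a point from camera to tool coordinates, whose origin is the TCP and whose axes are the flange's). Camera axes: x right, y down, z forward; pixel columns grow to the right and rows downward; lengths in m; the calibration is good to about 2 mm. A picture is of the moment at which its call begins: read the wrist's pose just before it. camera_info takes no time and is no camera call.
- order.hand_in(): hands the job in; it is judged then, once.
Trained networks look in the newest picture that a camera, given by its name, has taken for a name from the list of things; names that differ only in an ending like _2 or _b are one class to them, and where a whole thing is asked for, a point or a joint stands for the part that bears it (a point fixed in the world has none). Each returns a list of dicts, best first, with "score" (0 to 1); they miss things now and then, are a little off and sometimes report something else, mostly with a low value. They report only what shows in the picture. A call takes as long as a camera call. They do not tell look-alikes from the thing itself.
- models.silhouettes(label, camera): "region" (420x560 bool, what is visible of it) and "location" ([column, row] in pixels, amid what is visible of it).
The state is a dict: "clock": time; "joint_pos": joint angles; "qvel": joint speeds; "tau": joint torques, N m; "tcp_pos": TCP position; "orientation": TCP orientation; "wrist_force": force on the tool from outside, world axes, zero at the start; "ft_torque": the same for the moment, N m; "finger_gap": finger opening in m; "grip_force": force on a finger pad.
Only numpy, scipy, OpenCV 4.12 (cv2) and the standard library are available. Lean on these libraries where they do the work, as an engineer would, in place of code of your own. Each camera call takes 0.05 s, during which the arm holds its last target. There are 200 camera calls.

### The job

Put the screwdriver that was left lying on the test bed away in the blue tool tray. Then move the black controller module from its parking cradle to the open part of the bed, set it down flat there in front of the blue probe head with its red tab towards the open end, let go of it, and then slide it along the bed under the probe head until it is fully home against the orange stop. Keep the module upright and on the bed as it slides, do not bump the probe head, and leave the breaker, the meter and the terminal block where they are.

Things in the scene. Friction and masses are not known exactly. Their poses are not given: they have to be found in the camera images.
- bed: Fixed test bed: aluminium plate 340 (x) x 160 (y) x 8 mm, origin at centre of underside. +x runs from the open, bare end (robot side, yellow lane lines) to the orange stop, near face at x=+145 mm. Two guide rails, 10 mm above the plate, inner faces at y=+-45 mm, x=+50 to +145 mm; flared lead-ins from x=+17 mm (there +-56 mm). Bare plate for x<+15 mm.
- head: Blue probe head, fixed, a bridge over the far end of the bed; same origin and axes as the bed. Covers bed x=+60 to +165 mm, y=+-75 mm. Its legs stand at |y|=60 to 74 mm; its underside is 62 mm and its top 92 mm above the bench (coloured studs on top to 110 mm).
- home (a point): Point on the bed's upper surface (8 mm above the bench), axes as the bed, at bed x=+70 mm: the module's origin lies here when it is fully home against the stop.
- apron (a point): Point on the bed's upper surface, axes as the bed, at bed x=-55 mm, 125 mm before home: a good place for the module's origin when it is set down in front of the head.
- module: Black controller module, about 0.5 kg. Origin on its underside, +x from red tab to nose. Steel base 6 mm thick: x=-30 to +75 mm, 80 mm wide. On it a black box: x=-15 to +75 mm, 56 mm wide (y), top 46 mm above the underside. A tongue 14 mm wide runs back to x=-75 mm with an upright red tab: x=-75 to -51 mm, 12 mm thick (y), top at 50 mm. In use z is up, x along the bed's x.
- module_body (a point): Top centre of the module's black box (module x=+30 mm, 46 mm above the underside); the box is 56 mm wide in module y.
- module_tab (a point): Top centre of the module's red tab (module x=-63 mm, 50 mm above the underside); the tab is 12 mm thick in module y, 24 mm long in x.
- cradle: Grey parking cradle, fixed: plate 180 x 100 x 8 mm, origin at centre of underside. The module starts on it with the same axes. A fork of two cheeks (x=-80 to -46 mm, |y|=14 to 30 mm, top 54 mm above the bench) stands close beside the module's tab, so the tab cannot be gripped there; lift the module straight up by its box.
- driver: Screwdriver lying on the bed, 160 mm long, 90 g. Red and black square handle 90 x 22 x 22 mm, origin at the centre of the handle's underside, +x along the tool from handle to blade; a thin steel shaft (7 mm) runs from x=+45 to +115 mm, 11 mm above the handle's underside.
- driver_tip (a point): Tip of the screwdriver's blade (driver x=+115 mm, z=11 mm).
- tray: Blue open tool tray, fixed: 240 (x) x 110 (y) x 28 mm outside, walls 5 mm, floor 5 mm thick; origin at the centre of its underside.
- tray_in (a point): Centre of the tool tray's inner floor, axes as the tray.
- breaker: White moulded-case breaker, bystander, 78 x 75 x 66 mm (toggle to 86 mm), origin at the centre of its underside.
- meter: Yellow handheld meter lying flat, bystander, 150 x 76 x 34 mm (dial to 42 mm), origin at the centre of its underside.
- terminals: Green terminal block, bystander, 30 (x) x 62 (y) x 24 mm, origin at the centre of its underside.
Mind the look-alikes: they are no part of the job. Leave any purple look-alike of the module alone. There is more than one size of the driver; the job needs the smaller.

How it is judged:
By the outcome, as a careful person would: the job done as asked, in the order asked, and still so for the second after the job is handed in, with the robot touching nothing.
It also fails if it takes over 70 s, if anything falls off the work surface, if the arm or the gripper's body presses on something with over 40 N, if the wrist force passes 120 N, or if a joint passes its speed limit or range.

## Working session

There is one attempt and no reset: what is moved stays moved. The work goes in short steps, Python scripts to look and compute and a tool call to move; the robot and the scene stay as the last step left them, time stands still between calls to the robot, and variables do not carry over. Pictures are saved under pics/ and viewed, at most 10 in all, crops included, and the job is handed in when it is done.

Besides the shell and the picture viewer there is one more tool, called after ">>>" as a command line: name --argument value ..., lists and objects as JSON in quotes. drive_tool: Moves the arm, as the interface text tells. Its arguments: {"type":"object","properties":{"series":{"type":"array"},"jaw":{"type":"number"},"grip_force":{"type":"number"}},"required":["series"]}

```bash
ls; mkdir -p pics
python3 - <<'E'
from workcell import env, viewer, order, models
import cv2,numpy as np
s=env.get_state();print(s)
ims=[]
for c in ("scene","top"):
    im=viewer.read_camera(c); cv2.imwrite(f"pics/{c}0.png",im[:,:,::-1])
    i=viewer.camera_info(c);print(c,{k:np.round(v,4).tolist() for k,v in i.items() if not isinstance(v,str)})
print(viewer.camera_info("wrist"))
E
```

```text
pics
{'clock': 0.0, 'joint_pos': array([9.78412737e-01, 3.14001478e-01, 4.49582187e-02, 1.30360504e+00,
       1.57213528e-05, 1.43120552e+00]), 'qvel': array([-2.99046572e-03, -5.76508881e-04,  1.17596109e-03,  6.44978703e-04,
       -8.89796037e-05,  1.83162841e-03]), 'tau': array([-3.48717103e-04, -4.80632186e+01,  2.98529935e+01,  1.95968914e-02,
       -1.43892053e-04,  1.13758270e-05]), 'tcp_pos': array([0.25126657, 0.51663561, 0.24139976]), 'orientation': array([-3.38724022e-04,  2.24467247e-01,  9.74481194e-01, -8.61846092e-04]), 'wrist_force': array([-0.0860299 , -0.40297841, -0.03367836]), 'ft_torque': array([0.02076457, 0.0008046 , 0.02354604]), 'grip_force': 0.0, 'finger_gap': 0.08535922570926616}
scene {'intrinsics': [[495.4861, 0.0, 285.0896], [0.0, 495.4861, 209.6947], [0.0, 0.0, 1.0]], 'D': [0.0319, 0.0, 0.0, 0.0, 0.0], 'R': [[-0.3507, 0.9365, 0.0005], [0.6399, 0.24, -0.73], [-0.6838, -0.2557, -0.6835]], 't': [0.2292, -0.2298, 1.7373]}
top {'intrinsics': [[478.9258, 0.0, 284.2777], [0.0, 478.9258, 204.653], [0.0, 0.0, 1.0]], 'D': [0.0207, 0.0, 0.0, 0.0, 0.0], 'R': [[0.0104, -0.9998, 0.0153], [-0.9958, -0.0118, -0.0907], [0.0908, -0.0143, -0.9958]], 't': [-0.0813, 0.4652, 1.4928]}
{'intrinsics': array([[366.59002837,   0.        , 288.7493401 ],
       [  0.        , 366.59002837, 204.16442052],
       [  0.        ,   0.        ,   1.        ]]), 'D': array([-0.05951256,  0.        ,  0.        ,  0.        ,  0.        ]), 'T_tool_cam': array([[-4.12365111e-04, -9.56231648e-01, -2.92610432e-01,
         7.55388325e-02],
       [ 9.99999914e-01, -4.04056560e-04, -8.88328043e-05,
         1.09801753e-03],
       [-3.32864257e-05, -2.92610443e-01,  9.56231733e-01,
        -1.31839910e-01],
       [ 0.00000000e+00,  0.00000000e+00,  0.00000000e+00,
         1.00000000e+00]])}
```

View pics/top0.png

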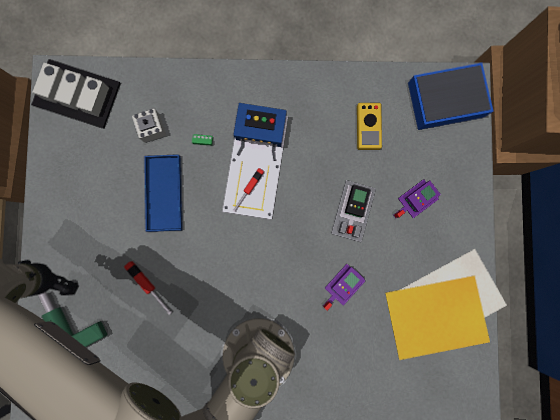

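View pics/scene0.png

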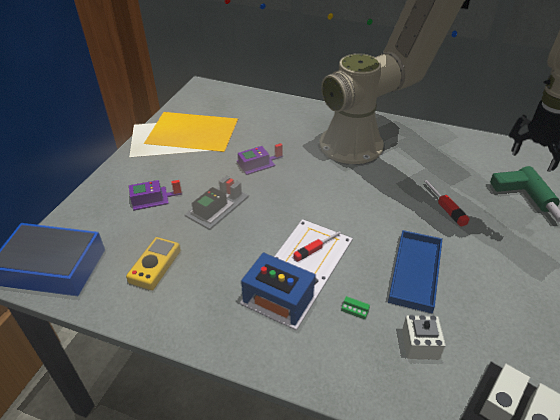

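Top picture: the small driver lies on the bed with its handle at (254,182) and tip at (237,209). A bigger look-alike is on the bench at (148,287). The black module is in the grey cradle at (354,208), with purple look-alikes at (418,198) and (345,286). The tray is at (164,193) and a closed blue box is at (450,97). The bed and head are at (255,160).

```bash
cat > h.py <<'E'
from workcell import env, viewer, order, models
import cv2,numpy as np
from scipy.spatial.transform import Rotation as Ro
def cam(c,s=None):
    i=viewer.camera_info(c);K=np.array(i["intrinsics"]);D=np.array(i["D"])
    if c=="wrist":
        s=s or env.get_state();q=s["orientation"];T=np.eye(4);T[:3,:3]=Ro.from_quat(np.r_[q[1:],q[0]]).as_matrix();T[:3,3]=s["tcp_pos"]
        M=np.linalg.inv(T@np.array(i["T_tool_cam"]));return K,D,M[:3,:3],M[:3,3]
    return K,D,np.array(i["R"]),np.array(i["t"])
def unproj(C,px,z):
    K,D,R,t=C;p=cv2.undistortPoints(np.array(px,float).reshape(-1,1,2),K,D)[:,0]
    d=np.c_[p,np.ones(len(p))]@R;o=-R.T@t
    return o+d*((z-o[2])/d[:,2])[:,None]
def proj(C,X):
    K,D,R,t=C;return cv2.projectPoints(np.array(X,float).reshape(-1,3),cv2.Rodrigues(R)[0],t,K,D)[0][:,0]
def sil(n,c,k=3):
    return [(r["score"],np.round(r["location"]),r["region"]) for r in models.silhouettes(n,c)[:k]]
def rect(C,reg,z):
    "min-area rectangle of region on plane z: centre, sizes, long-axis angle (deg)"
    yx=np.argwhere(reg);P=unproj(C,yx[:,::-1],z)[:,:2].astype(np.float32)
    (c,(w,h),a)=cv2.minAreaRect(P*1000)
    if w<h:w,h,a=h,w,a+90
    return np.round(np.array(c),0),round(w),round(h),round(a,1)
E
python3 - <<'E'
from h import *
C=cam("top")
viewer.read_camera("top")
for n,z in dict(bed=.008,head=.092,module=.054,cradle=.008,driver=.02,tray=.028,breaker=.066,meter=.034,terminals=.024).items():
    for sc,l,r in sil(n,"top"): print(n,round(sc,2),l,r.sum(),rect(C,r,z))
im=viewer.read_camera("top")[:,:,::-1]
a=im[145:235,210:300];b=im[170:250,320:400]
cv2.imwrite("pics/crop.png",np.hstack([cv2.resize(x,(400,400),interpolation=cv2.INTER_CUBIC) for x in (a,b)]))
E
```

```text
bed 0.63 [258. 159.] 5319 (array([610.,  19.]), 360, 166, 172.2)
module 0.67 [357. 205.] 924 (array([ 452., -290.]), 150, 79, 165.7)
module 0.66 [422. 201.] 975 (array([ 480., -479.]), 155, 82, 127.2)
module 0.59 [344. 286.] 936 (array([ 209., -248.]), 144, 79, 135.5)
cradle 0.77 [347. 223.] 905 (array([ 452., -295.]), 183, 105, 164.1)
driver 0.83 [143. 280.] 509 (array([204., 342.]), 207, 35, 43.2)
driver 0.76 [251. 182.] 251 (array([514.,  38.]), 153, 26, 150.1)
tray 0.83 [164. 194.] 2770 (array([500., 305.]), 240, 115, 2.8)
breaker 0.82 [148. 126.] 782 (array([704., 347.]), 97, 84, 19.7)
meter 0.89 [369. 126.] 1161 (array([ 722., -345.]), 153, 80, 0.7)
meter 0.67 [353. 225.] 860 (array([ 451., -293.]), 181, 99, 164.1)
terminals 0.66 [200. 139.] 183 (array([672., 186.]), 63, 31, 83.6)
terminals 0.49 [354. 206.] 969 (array([ 455., -295.]), 157, 82, 166.4)
terminals 0.22 [251. 182.] 296 (array([514.,  40.]), 158, 27, 147.5)
```

View pics/crop.png

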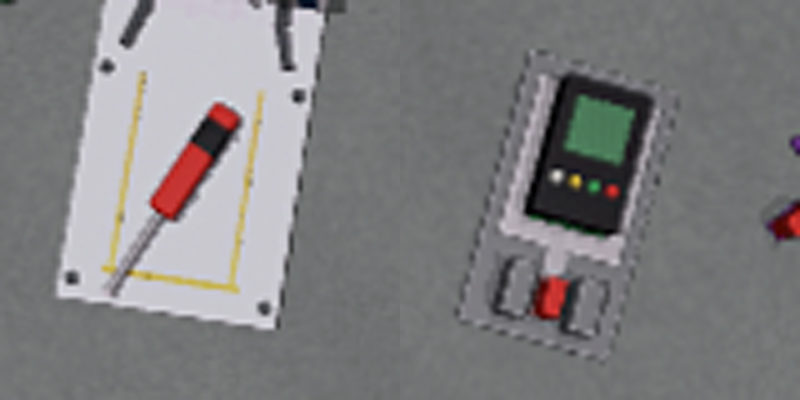

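Crop: the small red/black driver has its handle centre at about (254,181) and its tip at (236,211) in the top view. The module is black with a green screen and its red tab sits in the grey fork, so both choices are right.

```bash
cat >> h.py <<'E'
def plan(pos,yaw,tilt=None):
    "tool-frame shift (share of .12) and turn (share of 180deg) to pos with tool down, tool x at world yaw deg; shift axes = before turn / after turn"
    s=env.get_state();q=s["orientation"];R0=Ro.from_quat(np.r_[q[1:],q[0]])
    y=np.radians(yaw);x=np.array([np.cos(y),np.sin(y),0]);z=np.array([0,0,-1.]);R1=Ro.from_matrix(np.c_[x,np.cross(z,x),z])
    d=np.array(pos)-s["tcp_pos"]
    x0=R0.as_matrix()[:,0]
    print("tcp",np.round(s["tcp_pos"],4),"yaw",round(np.degrees(np.arctan2(x0[1],x0[0])),2),"d_mm",np.round(d*1000,1),"t",round(s["clock"],2),"gap",round(s["finger_gap"],4),"F",np.round(s["wrist_force"],1))
    print(" shift before-turn",np.round(R0.inv().apply(d)/.12,4),"after-turn",np.round(R1.inv().apply(d)/.12,4),"turn",np.round((R0.inv()*R1).as_rotvec()/np.pi,4))
E
python3 - <<'E'
from h import *
C=cam("top")
f=lambda u,v:(210+u/400*90-.5,145+v/400*90-.5)
print("bed near corners",unproj(C,[f(57,297),f(277,327)],.008)[:,:2])
print("driver butt,hend,tip",unproj(C,[f(228,108),f(165,215)],.03)[:,:2],unproj(C,[f(111,292)],.019)[:,:2])
plan((.54,.03,.26),149)
E
```

```text
bed near corners [[ 0.44373853  0.12045008]
 [ 0.42402323 -0.03715742]]
driver butt,hend,tip [[ 5.78380271e-01 -5.46459493e-04]
 [ 5.01190274e-01  4.29048064e-02]] [[0.44691176 0.08097982]]
tcp [0.2516 0.5171 0.2424] yaw 154.06 d_mm [ 288.4 -487.1   17.6] t 0.65 gap 0.0853 F [1.  0.  0.3]
 shift before-turn [-3.937  -2.5985 -0.1473] after-turn [-4.1507 -2.2415 -0.147 ] turn [0.0001 0.     0.0281]
```

>>> drive_tool --series '[[[-0.4,-0.26,-0.015,0,0,0],[-0.4,-0.26,-0.015,0,0,0],[-0.4,-0.26,-0.015,0,0,0],[-0.4,-0.26,-0.015,0,0,0],[-0.4,-0.26,-0.015,0,0,0],[-0.4,-0.26,-0.015,0,0,0],[-0.4,-0.26,-0.015,0,0,0],[-0.4,-0.26,-0.015,0,0,0],[-0.4,-0.26,-0.015,0,0,0],[-0.34,-0.26,-0.015,0,0,0],[0,0,0,0,0,0.028],[0,0,0,0,0,0]]]'

```text
clock: 2.15
tcp_pos: [0.5404, 0.029, 0.2601]
orientation: [-0.0, 0.267, 0.964, 0.0]
wrist_force: [-0.4, -0.0, -0.3]
finger_gap: 0.0856
grip_force: 0.0
```

Run:
```python
from h import *
plan((.54,.03,.26),149)
s=env.get_state();im=viewer.read_camera("wrist");C=cam("wrist",s)
cv2.imwrite("pics/w1.png",im[:,:,::-1])
for n,z in dict(driver=.019,bed=.008,head=.092).items():
    for sc,l,r in sil(n,"wrist"): print(n,round(sc,2),l,r.sum(),rect(C,r,z))
```

```text
tcp [0.5404 0.029  0.2601] yaw 148.98 d_mm [-0.4  1.  -0.1] t 2.15 gap 0.0856 F [-0.4 -0.  -0.3]
 shift before-turn [0.0071 0.0059 0.0012] after-turn [0.0071 0.0059 0.0012] turn [ 0.     -0.0001 -0.0001]
driver 0.76 [284. 157.] 2522 (array([512.,  42.]), 163, 23, 147.3)
bed 0.84 [310. 214.] 45080 (array([635.,  11.]), 423, 186, 166.8)
head 0.86 [343. 327.] 12356 (array([692.,   5.]), 144, 143, 170.1)
```

View pics/w1.png

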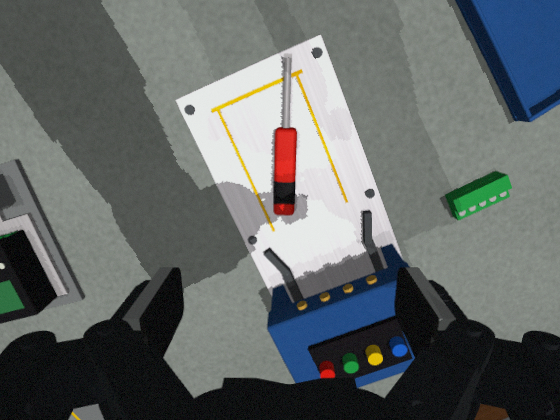

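Wrist view: the handle runs from the butt at (284,213) to the front at (286,129), with the tip at (287,54). The bed's near corners are (176,100) and (322,36).

Run:
```python
from h import *
C=cam("wrist")
P=unproj(C,[(176,100),(322,36),(401,253),(255,263)],.008)[:,:2];print("bed",P.round(4))
a=lambda d:np.degrees(np.arctan2(d[1],d[0])).round(2)
print("edges",a(P[0]-P[1]),a(P[2]-P[1]),a(P[3]-P[0]),np.linalg.norm(P[0]-P[1]))
H=unproj(C,[(283.5,213),(286,129)],.028)[:,:2];t=unproj(C,[(287,54)],.019)[0,:2]
print("handle",H.round(4),np.linalg.norm(H[0]-H[1]),H.mean(0),"tip",t,a(t-H.mean(0)))
v=(P[0]-P[1])/np.linalg.norm(P[0]-P[1]);x=np.array([v[1],-v[0]]);x=-x if x[0]<0 else x
o=P[:2].mean(0)+.17*x;print("bed centre",o,"yaw",a(x),"apron",o-.055*x,"home",o+.07*x)
r=lambda p:np.array([(p-o)@x,(p-o)@np.array([-x[1],x[0]])])
print("handle bed",r(H[0]),r(H[1]),"tip",r(t))
# overlay check of bed model & top cam
T=cam("top");y=np.array([-x[1],x[0]])
for c,CC in (("w",C),("t",T)): print(c,proj(CC,[np.r_[o+i*x+j*y,z] for i,j,z in [(-.17,.08,.008),(-.17,-.08,.008),(.06,.075,.092),(.06,-.075,.092),(.165,-.075,.092),(.165,.075,.092)]]).round(0).tolist())
```

```text
bed [[ 0.4224 -0.0319]
 [ 0.4464  0.1253]
 [ 0.6934  0.0904]
 [ 0.6176 -0.0602]]
edges -98.67 -8.03 -8.27 0.15897614415234207
handle [[0.5768 0.0032]
 [0.5038 0.0501]] 0.08677020734160537 [0.54029321 0.02662951] tip [0.44411461 0.08697906] 147.89
bed centre [0.60243444 0.02108648] yaw -8.67 apron [0.54806223 0.02937279] home [0.67163543 0.01054028]
handle bed [-0.02265335 -0.0215749 ] [-0.10188072  0.01381   ] tip [-0.16644009  0.04128798]
w [[322.0, 36.0], [176.0, 100.0], [414.0, 276.0], [264.0, 329.0], [304.0, 406.0], [442.0, 361.0]]
t [[221.0, 210.0], [270.0, 219.0], [232.0, 134.0], [281.0, 142.0], [286.0, 109.0], [238.0, 101.0]]
```

>>> drive_tool --series '[[[-0.01,-0.018,0.4,0,0,0.007],[0,0,0.45,0,0,0],[0,0,0.45,0,0,0],[0,0,0.4,0,0,0],[0,0,0.2,0,0,0],[0,0,0.083,0,0,0],[0,0,0,0,0,0]]]' --jaw 0

```text
clock: 3.22
tcp_pos: [0.5401, 0.0277, 0.0225]
orientation: [-0.0, 0.277, 0.961, 0.0]
wrist_force: [-0.4, -0.2, 0.3]
finger_gap: 0.0426
grip_force: 0.0
```

>>> drive_tool --series '[[[0,0,0,0,0,0],[0,0,0,0,0,0],[0,0,0,0,0,0],[0,0,0,0,0,0],[0,0,0,0,0,0]]]' --jaw -1 --grip_force 40

```text
clock: 3.85
tcp_pos: [0.5416, 0.0272, 0.024]
orientation: [0.002, 0.278, 0.961, 0.0]
wrist_force: [-0.0, 0.2, 5.6]
finger_gap: 0.0212
grip_force: 40.3
```

>>> drive_tool --series '[[[0,0,-0.1,0,0,0],[0,0,-0.3,0,0,0],[0,0,-0.4,0,0,-0.04],[0,0,-0.35,0,0,-0.05],[0,0,0,0,0,-0.05],[0,0,0,0,0,-0.05],[-0.06,0.3,0,0,0,-0.006],[0,0.44,0,0,0,0],[0,0.45,0,0,0,0],[0,0.45,0,0,0,0],[0,0.4,0,0,0,0],[0,0.29,0,0,0,0],[0,0,0,0,0,0],[0,0,0,0,0,0]]]'

```text
clock: 5.6
tcp_pos: [0.5329, 0.3062, 0.1605]
orientation: [-0.0, -0.027, 1.0, -0.0]
wrist_force: [-0.0, -0.0, -1.5]
finger_gap: 0.0212
grip_force: 39.5
```

Run:
```python
from h import *
s=env.get_state();im=viewer.read_camera("wrist");C=cam("wrist",s);cv2.imwrite("pics/w2.png",im[:,:,::-1])
for n,z in dict(tray=.028,driver=.15).items():
    for sc,l,r in sil(n,"wrist"): print(n,round(sc,2),l,r.sum(),rect(C,r,z))
viewer.read_camera("scene");T=cam("scene")
for sc,l,r in sil("tray","scene"): print(round(sc,2),l,rect(T,r,.028))
print(proj(C,[(.5+i,.305+j,.028) for i in(-.12,.12) for j in (-.055,.055)]).round())
plan((.535,.307,.024),182.8);print(s["joint_pos"].round(2))
```

```text
tray 0.58 [310. 116.] 32184 (array([508., 311.]), 219, 111, 3.1)
driver 0.62 [285. 242.] 14885 (array([509., 306.]), 166, 25, 3.7)
0.71 [414. 274.] (array([512., 310.]), 262, 111, 3.0)
[[212. -36.]
 [382. -26.]
 [213. 295.]
 [347. 301.]]
tcp [0.5335 0.3056 0.1606] yaw -177.06 d_mm [   1.5    1.4 -136.6] t 5.85 gap 0.021 F [ 0.1  0.1 -1. ]
 shift before-turn [-0.0133  0.0108  1.1379] after-turn [-0.0133  0.0108  1.1379] turn [0.     0.     0.0008]
[ 0.39  0.42  0.    1.15 -0.    0.34]
```

View pics/w2.png

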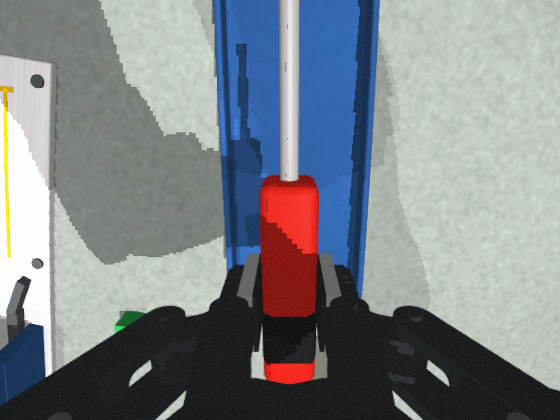

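The driver is held straight over the tray: the handle is at (288,270) and the tray walls are at columns 220–375. It can go down.

>>> drive_tool --series '[[[0,0.025,0.3,0,0,0],[0,0,0.35,0,0,0],[0,0,0.3,0,0,0],[0,0,0.13,0,0,0],[0,0,0.05,0,0,0],[0,0,0,0,0,0],[0,0,0,0,0,0]]]'

```text
clock: 6.72
tcp_pos: [0.5342, 0.3101, 0.0263]
orientation: [0.001, -0.026, 1.0, 0.001]
wrist_force: [0.3, 0.5, -0.8]
finger_gap: 0.0209
grip_force: 39.5
```

>>> drive_tool --series '[[[0,0,0,0,0,0],[0,0,0,0,0,0],[0,0,0,0,0,0],[0,0,-0.1,0,0,0],[0,0,-0.4,0,0,0],[0,0,-0.5,0,0,0],[0,0,-0.5,0,0,0],[0,0,-0.4,0,0,0],[0,0,0,0,0,0]]]' --jaw 0.1

```text
clock: 7.85
tcp_pos: [0.5352, 0.3106, 0.259]
orientation: [0.005, -0.027, 1.0, 0.002]
wrist_force: [0.6, 0.4, -0.5]
finger_gap: 0.0466
grip_force: 0.0
```

Run:
```python
from h import *
s=env.get_state();im=viewer.read_camera("wrist");C=cam("wrist",s)
for n,z in dict(tray=.028,driver=.016).items():
    for sc,l,r in sil(n,"wrist"): print(n,round(sc,2),l,r.sum(),rect(C,r,z))
plan((.44,-.28,.26),-16)
plan((.44,-.28,.26),164)
```

```text
tray 0.81 [293. 111.] 25029 (array([501., 310.]), 239, 111, 2.9)
driver 0.85 [286. 152.] 2338 (array([503., 310.]), 161, 22, 2.5)
tcp [0.5327 0.3095 0.2524] yaw -176.96 d_mm [ -92.7 -589.5    7.6] t 8.0 gap 0.0467 F [-0.   1.3 -0.5]
 shift before-turn [ 1.0316 -4.8649 -0.062 ] after-turn [ 0.6118  4.9353 -0.0634] turn [ 2.000e-04 -1.000e-04 -8.942e-01]
tcp [0.5327 0.3095 0.2524] yaw -176.96 d_mm [ -92.7 -589.5    7.6] t 8.0 gap 0.0467 F [-0.   1.3 -0.5]
 shift before-turn [ 1.0316 -4.8649 -0.062 ] after-turn [-0.6118 -4.9353 -0.0634] turn [-1.000e-04 -2.000e-04  1.058e-01]
```

The driver lies centred in the tray (503,310 mm, length 161). Next is the module.

>>> drive_tool --series '[[[0,0,0,0,0,0.053],[0,0,0,0,0,0.053],[-0.056,-0.3,0,0,0,0],[-0.056,-0.45,0,0,0,0],[-0.056,-0.47,-0.01,0,0,0],[-0.056,-0.47,-0.01,0,0,0],[-0.056,-0.47,-0.01,0,0,0],[-0.056,-0.47,-0.01,0,0,0],[-0.056,-0.47,-0.01,0,0,0],[-0.056,-0.47,-0.01,0,0,0],[-0.056,-0.47,0,0,0,0],[-0.056,-0.45,0,0,0,0],[-0.05,-0.3,0,0,0,0],[0,-0.145,0,0,0,0],[0,0,0,0,0,0],[0,0,0,0,0,0]]]' --jaw 1

```text
clock: 10.0
tcp_pos: [0.4396, -0.2783, 0.2595]
orientation: [-0.0, 0.139, 0.99, 0.001]
wrist_force: [-0.7, -0.8, 1.1]
finger_gap: 0.0855
grip_force: 0.0
```

Run:
```python
from h import *
plan((.44,-.28,.26),164)
s=env.get_state();im=viewer.read_camera("wrist");C=cam("wrist",s)
cv2.imwrite("pics/w3.png",im[:,:,::-1])
for n,z in dict(module=.054,cradle=.008).items():
    for sc,l,r in sil(n,"wrist"): print(n,round(sc,2),l,r.sum(),rect(C,r,z))
```

```text
tcp [ 0.4396 -0.2783  0.2595] yaw 164.02 d_mm [ 0.4 -1.7  0.5] t 10.0 gap 0.0855 F [-0.7 -0.8  1.1]
 shift before-turn [-0.0068 -0.0128 -0.0043] after-turn [-0.0068 -0.0128 -0.0043] turn [ 0.0003 -0.0004  0.0001]
module 0.96 [112. 265.] 7118 (array([ 476., -470.]), 166, 71, 127.0)
module 0.65 [274. 204.] 8649 (array([ 450., -294.]), 152, 73, 165.1)
module 0.49 [245.   4.] 205 (array([ 288., -276.]), 23, 9, 73.5)
cradle 0.91 [283. 132.] 7366 (array([ 451., -295.]), 183, 102, 164.6)
```

View pics/w3.png

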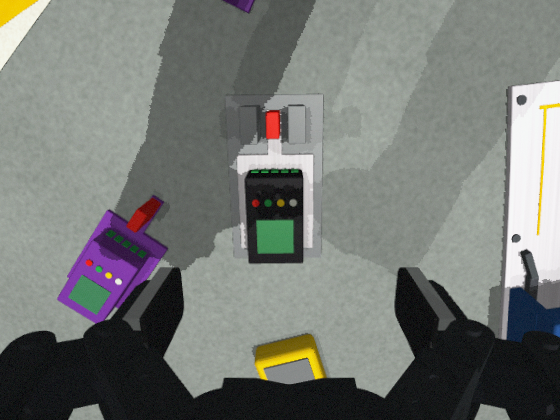

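Wrist view: the black module's box spans columns 247–303 and rows 172–263. Its red tab is in the fork at (272,124), and the purple look-alike is at (112,265).

Run:
```python
from h import *
C=cam("wrist")
B=unproj(C,[(246,174),(302,172),(303,263),(249,263)],.054)[:,:2];print(B.round(4),B.mean(0).round(4))
for i in range(4): d=B[(i+1)%4]-B[i];print(np.linalg.norm(d).round(4),np.degrees(np.arctan2(d[1],d[0])).round(1))
K=unproj(C,[(226,94),(323,95)],.008)[:,:2];d=K[1]-K[0];print(K,np.linalg.norm(d),np.degrees(np.arctan2(d[1],d[0])))
y=np.radians(-15.5);x=np.r_[np.cos(y),np.sin(y)];n=np.r_[-x[1],x[0]]
o=B.mean(0)-.03*x;print("origin",o,"cradle o",K.mean(0)+.09*x)
o=np.r_[.4505,-.2945]
print(proj(C,[np.r_[o+i*x+j*n,z] for i,j,z in [(-.015,-.028,.054),(-.015,.028,.054),(.075,.028,.054),(.075,-.028,.054),(-.075,0,.058),(-.051,0,.058)]]).round())
plan(np.r_[o+.028*x,.045],164.5)
```

```text
[[ 0.4278 -0.3154]
 [ 0.4404 -0.2643]
 [ 0.5314 -0.2882]
 [ 0.5164 -0.3409]] [ 0.479  -0.3022]
0.0527 76.1
0.0941 -14.7
0.0549 -105.9
0.0922 163.9
[[ 0.35168588 -0.31771455]
 [ 0.37967685 -0.22388928]] 0.09791156966493 73.38853389632544
origin [ 0.45010018 -0.29419627] cradle o [ 0.4524081  -0.29485337]
[[244. 175.]
 [304. 175.]
 [303. 262.]
 [248. 262.]
 [272. 110.]
 [273. 137.]]
tcp [ 0.4401 -0.2784  0.26  ] yaw 164.06 d_mm [  37.4  -23.6 -215. ] t 10.15 gap 0.0849 F [-0.2 -0.4 -0.2]
 shift before-turn [-0.3537 -0.1037  1.7919] after-turn [-0.3531 -0.1059  1.7919] turn [ 0.0001  0.     -0.0024]
```

>>> drive_tool --series '[[[-0.353,-0.105,0.1,0,0,-0.002],[0,0,0.35,0,0,0],[0,0,0.45,0,0,0],[0,0,0.45,0,0,0],[0,0,0.35,0,0,0],[0,0,0.14,0,0,0],[0,0,0.043,0,0,0],[0,0,0,0,0,0]]]'

```text
clock: 11.15
tcp_pos: [0.478, -0.304, 0.0353]
orientation: [0.001, 0.136, 0.991, -0.001]
wrist_force: [-0.4, -0.1, 0.5]
finger_gap: 0.0855
grip_force: 0.0
```

>>> drive_tool --series '[[[0,0,0,0,0,0],[0,0,0,0,0,0],[0,0,0,0,0,0],[0,0,0,0,0,0],[0,0,0,0,0,0]]]' --jaw -1 --grip_force 70

```text
clock: 11.78
tcp_pos: [0.478, -0.3042, 0.0357]
orientation: [0.001, 0.136, 0.991, -0.001]
wrist_force: [-0.0, 0.7, 5.4]
finger_gap: 0.055
grip_force: 76.9
```

>>> drive_tool --series '[[[0,0,-0.06,0,0,0],[0,0,-0.15,0,0,0],[0,0,-0.25,0,0,0],[0,0,-0.3,0,0,0],[0,0,-0.3,0,0,0],[0,0,-0.1,0,0,0],[0,0,0,0,0,0]]]'

```text
clock: 12.65
tcp_pos: [0.477, -0.3035, 0.1732]
orientation: [0.0, 0.136, 0.991, -0.0]
wrist_force: [-0.5, -0.5, -5.4]
finger_gap: 0.055
grip_force: 75.7
```

Run:
```python
from h import *
s=env.get_state();im=viewer.read_camera("wrist");C=cam("wrist",s)
cv2.imwrite("pics/w4.png",im[:,:,::-1]);z=s["tcp_pos"][2]
for sc,l,r in sil("module","wrist"): print(round(sc,2),l,r.sum(),rect(C,r,z+.02))
# bed: centre and yaw estimates; target TCP at module x=+27.5 with module origin at apron
y=np.radians(-8.2);x=np.r_[np.cos(y),np.sin(y)];o=np.r_[.6027,.0225]
plan(np.r_[o+(-.055+.027)*x,.16],171.8)
```

```text
0.81 [ 78. 263.] 12849 (array([ 438., -365.]), 74, 31, 126.7)
0.56 [288. 236.] 46537 (array([ 445., -293.]), 133, 59, 164.6)
tcp [ 0.4761 -0.3028  0.1714] yaw 164.31 d_mm [ 98.9 329.3 -11.4] t 12.75 gap 0.0549 F [ 0.2  0.  -5.4]
 shift before-turn [-0.0517  2.8646  0.0985] after-turn [-0.4242  2.8336  0.095 ] turn [ 0.0005 -0.0008 -0.0416]
```

View pics/w4.png

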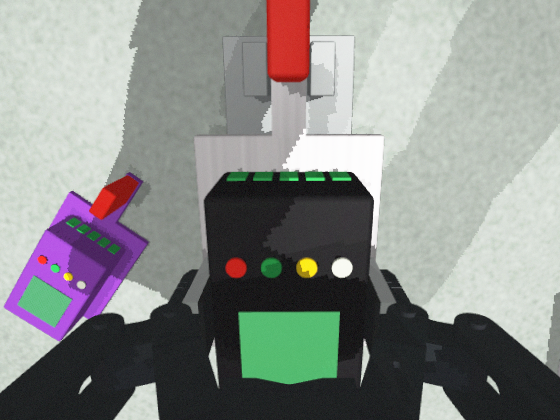

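The module is held square and level, and is clear of the fork. Now to the apron.

>>> drive_tool --series '[[[0,0,0,0,0,-0.042],[-0.06,0.2,0,0,0,0],[-0.06,0.4,0,0,0,0],[-0.06,0.45,0,0,0,0],[-0.06,0.45,0,0,0,0],[-0.06,0.45,0,0,0,0],[-0.06,0.4,0,0,0,0],[-0.064,0.3,0,0,0,0],[0,0.184,0,0,0,0],[0,0,0,0,0,0],[0,0,0,0,0,0]]]'

```text
clock: 14.12
tcp_pos: [0.5745, 0.0257, 0.1718]
orientation: [-0.001, 0.071, 0.997, -0.0]
wrist_force: [0.2, 0.5, -4.7]
finger_gap: 0.0551
grip_force: 75.8
```

Run:
```python
from h import *
s=env.get_state();im=viewer.read_camera("wrist");C=cam("wrist",s)
cv2.imwrite("pics/w5.png",im[:,:,::-1])
y=np.radians(-8.2);x=np.r_[np.cos(y),np.sin(y)];o=np.r_[.6027,.0225];n=np.r_[-x[1],x[0]]
print("model bed corners/edges",proj(C,[np.r_[o+i*x+j*n,.008] for i,j in [(-.17,-.08),(-.17,.08),(-.1,-.08),(-.1,.08)]]).round())
plan(np.r_[o+(-.055+.027)*x,.038],171.8)
```

```text
model bed corners/edges [[180.   1.]
 [397.   1.]
 [186.  98.]
 [391.  98.]]
tcp [0.5748 0.0254 0.1721] yaw 171.84 d_mm [   0.2    1.1 -134.1] t 14.18 gap 0.0548 F [-0.5 -0.5 -4.8]
 shift before-turn [-0.0026  0.01    1.1177] after-turn [-5.0000e-04  9.6000e-03  1.1177e+00] turn [-0.0001 -0.0006  0.0002]
```

View pics/w5.png

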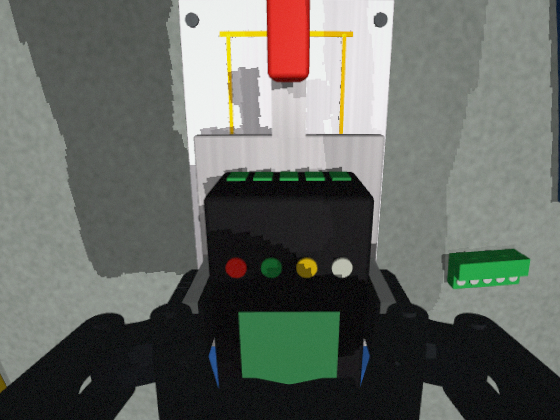

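The bed edges (180…394) and the lane lines (centre about column 287) sit symmetrically about the module, so I set it down.

>>> drive_tool --series '[[[0,0,0.2,0,0,0],[0,0,0.35,0,0,0],[0,0,0.3,0,0,0],[0,0,0.15,0,0,0],[0,0,0.07,0,0,0],[0,0,0.04,0,0,0],[0,0,0.02,0,0,0],[0,0,0,0,0,0]]]'

```text
clock: 15.18
tcp_pos: [0.5759, 0.0259, 0.0382]
orientation: [0.001, 0.071, 0.997, 0.0]
wrist_force: [-0.1, 0.1, -4.1]
finger_gap: 0.0547
grip_force: 75.7
```

>>> drive_tool --series '[[[0,0,0.01,0,0,0],[0,0,0.01,0,0,0],[0,0,0.005,0,0,0],[0,0,0,0,0,0]]]'

```text
clock: 15.68
tcp_pos: [0.5757, 0.0261, 0.0357]
orientation: [0.001, 0.071, 0.997, -0.0]
wrist_force: [-3.1, 0.9, 5.7]
finger_gap: 0.0546
grip_force: 77.1
```

>>> drive_tool --series '[[[0,0,0,0,0,0],[0,0,0,0,0,0],[0,0,0,0,0,0],[0,0,-0.1,0,0,0],[0,0,-0.3,0,0,0],[0,0,-0.5,0,0,0],[0,0,-0.5,0,0,0],[0,0,-0.4,0,0,0],[0,0,0,0,0,0],[0,0,0,0,0,0]]]' --jaw 1

```text
clock: 16.92
tcp_pos: [0.5753, 0.026, 0.2508]
orientation: [0.0, 0.071, 0.997, 0.0]
wrist_force: [1.0, -0.0, -0.0]
finger_gap: 0.0855
grip_force: 0.0
```

Run:
```python
from h import *
s=env.get_state();im=viewer.read_camera("wrist");C=cam("wrist",s)
cv2.imwrite("pics/w6.png",im[:,:,::-1])
for sc,l,r in sil("module","wrist"): print(round(sc,2),l,r.sum(),rect(C,r,.054))
y=np.radians(-8.2);x=np.r_[np.cos(y),np.sin(y)];o=np.r_[.6027,.0225];n=np.r_[-x[1],x[0]];m=o-.055*x
print("model bed",proj(C,[np.r_[o+i*x+j*n,.008] for i,j in [(-.17,-.08),(-.17,.08),(0,-.08),(0,.08)]]).round())
print("module box top, tab top",proj(C,[np.r_[m+i*x+j*n,z] for i,j,z in [(-.015,-.028,.054),(-.015,.028,.054),(.075,-.028,.054),(.075,.028,.054),(-.075,0,.058),(-.051,0,.058)]]).round())
plan(np.r_[m-.064*x,.05],171.8)
```

```text
0.84 [287. 161.] 9491 (array([548.,  31.]), 149, 72, 172.1)
0.46 [284. 225.] 46595 (array([619.,  18.]), 360, 169, 171.8)
0.18 [528.  90.] 9239 (array([531., 251.]), 164, 53, 2.6)
model bed [[203.  19.]
 [373.  19.]
 [213. 193.]
 [363. 193.]]
module box top, tab top [[256. 131.]
 [319. 131.]
 [259. 226.]
 [317. 226.]
 [288.  59.]
 [288.  89.]]
tcp [0.5746 0.0261 0.2493] yaw 171.88 d_mm [ -89.6   13.4 -199.3] t 17.02 gap 0.0854 F [-0.3  0.4  0.4]
 shift before-turn [0.7512 0.0051 1.6623] after-turn [0.7553 0.0041 1.6604] turn [-0.     -0.0008  0.0004]
```

View pics/w6.png

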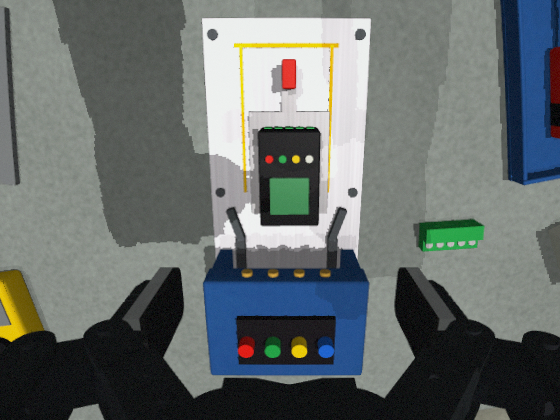

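The module stands on the bed at image column 288, centred in the lane with its tab towards the open end. It is about 1–2 mm off the bed centre. Next I grip the tab.

>>> drive_tool --series '[[[0.4,0,0,0,0,0],[0.372,0,0.2,0,0,0],[0,0.004,0.45,0,0,0],[0,0,0.45,0,0,0],[0,0,0.4,0,0,0],[0,0,0.2,0,0,0],[0,0,0.077,0,0,0],[0,0,0,0,0,0]]]' --jaw -0.2

```text
clock: 18.02
tcp_pos: [0.4831, 0.0396, 0.0367]
orientation: [-0.001, 0.071, 0.997, 0.0]
wrist_force: [-0.3, 0.6, 1.3]
finger_gap: 0.0341
grip_force: 0.0
```

>>> drive_tool --series '[[[0,0,0,0,0,0],[0,0,0,0,0,0],[0,0,0,0,0,0],[0,0,0,0,0,0]]]' --jaw -1 --grip_force 30

```text
clock: 18.52
tcp_pos: [0.4848, 0.0394, 0.0385]
orientation: [0.001, 0.071, 0.997, -0.0]
wrist_force: [-0.6, -0.8, 6.7]
finger_gap: 0.0114
grip_force: 32.4
```

>>> drive_tool --series '[[[0,0,-0.01,0,0,0],[0,0,-0.005,0,0,0],[0,0,0,0,0,0]]]'

```text
clock: 18.9
tcp_pos: [0.4836, 0.0396, 0.0389]
orientation: [-0.0, 0.071, 0.997, 0.0]
wrist_force: [0.9, -0.6, -2.3]
finger_gap: 0.0115
grip_force: 31.2
```

>>> drive_tool --series '[[[0,-0.003,0.006,0,0,0],[-0.03,-0.004,0,0,0,0],[-0.06,0,0,0,0,0],[-0.06,0,0,0,0,0],[-0.06,0,0,0,0,0],[-0.06,0,0,0,0,0],[-0.06,0,0,0,0,0],[-0.06,0,0,0,0,0],[-0.06,0,0,0,0,0],[-0.06,0,0,0,0,0],[0,0,0,0,0,0]]]'

```text
clock: 20.27
tcp_pos: [0.5434, 0.0303, 0.0385]
orientation: [-0.001, 0.071, 0.997, 0.0]
wrist_force: [-2.8, 0.9, 4.6]
finger_gap: 0.0116
grip_force: 32.3
```

>>> drive_tool --series '[[[-0.04,0,-0.003,0,0,0],[-0.06,0,0,0,0,0],[-0.06,0,0,0,0,0],[-0.06,0,0,0,0,0],[-0.06,0,0,0,0,0],[-0.06,0,0,0,0,0],[-0.06,0,0,0,0,0],[-0.04,0,0,0,0,0],[-0.02,0,0,0,0,0],[0,0,0,0,0,0]]]'

```text
clock: 21.52
tcp_pos: [0.5995, 0.0222, 0.0387]
orientation: [0.0, 0.071, 0.997, -0.0]
wrist_force: [0.6, -0.2, -3.0]
finger_gap: 0.0115
grip_force: 31.1
```

Run:
```python
from h import *
y=np.radians(-8.2);x=np.r_[np.cos(y),np.sin(y)];o=np.r_[.6027,.0225]
plan(np.r_[o+.004*x,.0385],171.8)
```

```text
tcp [0.5995 0.0222 0.0387] yaw 171.87 d_mm [ 7.2 -0.2 -0.2] t 21.52 gap 0.0115 F [ 0.6 -0.2 -3. ]
 shift before-turn [-0.0596  0.0066  0.002 ] after-turn [-0.0595  0.0067  0.0019] turn [0.     0.0003 0.0004]
```

Now go slowly onto the stop.

>>> drive_tool --series '[[[-0.015,0,0.004,0,0,0],[-0.015,0,0,0,0,0],[-0.015,0,0,0,0,0],[-0.01,0,0,0,0,0],[-0.01,0,0,0,0,0],[0,0,0,0,0,0]]]'

```text
clock: 22.28
tcp_pos: [0.6067, 0.0212, 0.0385]
orientation: [0.0, 0.071, 0.997, 0.0]
wrist_force: [-3.5, 0.6, 3.1]
finger_gap: 0.0114
grip_force: 32.0
```

>>> drive_tool --series '[[[-0.01,0,0,0,0,0],[-0.01,0,0,0,0,0],[-0.01,0,0,0,0,0],[0,0,0,0,0,0]]]'

```text
clock: 22.78
tcp_pos: [0.6068, 0.0212, 0.0385]
orientation: [-0.003, 0.071, 0.997, 0.0]
wrist_force: [-14.4, 1.2, 11.9]
finger_gap: 0.0113
grip_force: 33.4
```

>>> drive_tool --series '[[[0,0,-0.005,0,0,0],[0,0,0,0,0,0],[0,0,0,0,0,0],[0,0,0,0,0,0]]]' --jaw -0.2

```text
clock: 23.28
tcp_pos: [0.6106, 0.0206, 0.0389]
orientation: [0.0, 0.071, 0.997, 0.0]
wrist_force: [-0.5, -0.3, 0.9]
finger_gap: 0.0341
grip_force: 0.0
```

>>> drive_tool --series '[[[0,0,-0.1,0,0,0],[0,0,-0.3,0,0,0],[0,0,-0.45,0,0,0],[0,0,-0.45,0,0,0],[0.4,0,-0.45,0,0,0],[0.4,0,0,0,0,0],[0.2,0,0,0,0,0],[0,0,0,0,0,0],[0,0,0,0,0,0]]]'

```text
clock: 24.4
tcp_pos: [0.4988, 0.0365, 0.2423]
orientation: [0.001, 0.071, 0.997, 0.0]
wrist_force: [0.5, -0.1, -1.0]
finger_gap: 0.0339
grip_force: 0.0
```

Run:
```python
from h import *
s=env.get_state();im=viewer.read_camera("wrist");C=cam("wrist",s)
cv2.imwrite("pics/w7.png",im[:,:,::-1])
y=np.radians(-8.2);x=np.r_[np.cos(y),np.sin(y)];o=np.r_[.6027,.0217];n=np.r_[-x[1],x[0]];m=o+.07*x
print(s["tcp_pos"],s["clock"])
print("expected tab top, base rear corners",proj(C,[np.r_[m+i*x+j*n,z] for i,j,z in [(-.075,0,.058),(-.051,0,.058),(-.03,-.04,.014),(-.03,.04,.014),(-.015,-.028,.054),(-.015,.028,.054)]]).round())
viewer.read_camera("top")
for nm in ("module","driver","tray","breaker","meter","terminals"):
    z=dict(module=.054,driver=.016,tray=.028,breaker=.066,meter=.034,terminals=.024)[nm]
    for sc,l,r in sil(nm,"top"): print(nm,round(sc,2),l,r.sum(),rect(cam("top"),r,z))
```

```text
[0.49877854 0.03653425 0.24233579] 24.4
expected tab top, base rear corners [[287. 281.]
 [287. 303.]
 [252. 297.]
 [323. 298.]
 [260. 331.]
 [315. 331.]]
module 0.67 [344. 287.] 923 (array([ 207., -248.]), 147, 77, 136.9)
module 0.59 [419. 202.] 962 (array([ 480., -479.]), 158, 78, 127.3)
module 0.25 [267. 142.] 3202 (array([601.,  17.]), 351, 161, 172.3)
driver 0.81 [145. 282.] 494 (array([208., 349.]), 192, 36, 40.9)
driver 0.7 [163. 179.] 209 (array([538., 309.]), 90, 25, 1.9)
tray 0.62 [162. 197.] 2486 (array([500., 305.]), 240, 115, 3.0)
breaker 0.74 [147. 126.] 788 (array([705., 348.]), 95, 84, 19.7)
meter 0.71 [368. 126.] 1198 (array([ 722., -344.]), 153, 82, 1.5)
meter 0.48 [266. 148.] 110 (array([649.,  -8.]), 35, 29, 90.8)
terminals 0.61 [194. 137.] 63 (array([674., 209.]), 29, 22, 0.9)
```

View pics/w7.png

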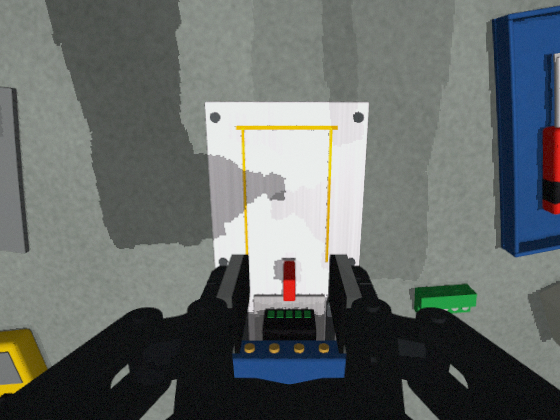

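Wrist view: the tab top runs over rows 281–301 at column 289, where 281–303 is expected for home. The base's rear edge is at row 297, the driver is in the tray and the bystanders haven't moved. I'm handing in.

```bash
python3 -c "
from workcell import order
print(order.hand_in())"
```

```text
the job is handed in; nothing more can be done
None
```

The job is handed in: the small screwdriver lies in the blue tray, and the black module was set down on the bed, released, then slid by its tab under the probe head until it met the stop (14 N, at the expected spot). It took about 25 s and nothing else was moved.

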